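Press and slide a spotting tile home under the leaf spring of a tile reader

ROBOT

A 6-joint arm with a two-finger parallel gripper is mounted at the origin on the work surface. World frame = base frame: x ahead of the robot, y to its left, z up, the work surface at z = 0. Lengths are in m, angles in rad, forces in N, time in s.
With the tool pointing down it reaches from about 0.3 to 0.775 m from the base axis. Payload 14.6 kg.
Tool frame: the origin (TCP) lies midway between the tips of the shut fingers; the grasp point (between the pads) lies 19 mm behind it (ctrl.hold_point_z is the distance from the TCP to the grasp point, in m); z points along the fingers, x is the direction in which the jaws open and shut, and the axes are right-handed (so a half turn about z gives the same grasp; the last joint's range is limited). The gripper opens to 94 mm and grips with 3 to 60 N. Pads are 16 mm wide; open, the fingers measure 119 mm over their backs; the gripper's body (75 mm by 177 mm) begins 78 mm behind the grasp point.
Start: joints at [-1.353, 0.3, 1.521, -0, 1.321, -0.067], TCP at [0.155, -0.528, 0.205] pointing down, gripper open.
Joint ranges: [-3.03, 3.03], [-0.79, 2.21], [0.23, 2.52], [-1.04, 4.18], [0, 3.07], [-2.55, 2.55]. Speed limits (rad/s): [2.22, 2.22, 2.57, 3.14, 3.14, 3.14].

INTERFACE

Orientations are given as [roll, pitch, yaw] about the fixed x, y, z axes, in that order (R = Rz(yaw) Ry(pitch) Rx(roll)).
In Python, from station import ctrl, viewer, ticket, nets gives the robot as it stands.
- The arm moves only by the tool carry_out, never from a script. Its argument "commands" is one flat list of numbers, 7 for each row, row after row: the closure, from -1 (fully open) to 1 (shut), so that 0 is half open, then the shift along the world's x, y, z in cm, then the turn, a rotation vector about the world's x, y, z in rad. In form: [gripper, tx, ty, tz, ax, ay, az, gripper, tx, ty, tz, ax, ay, az, ...]. A call has 1 to 12 rows; each row is the pose to reach, as a shift and turn from the pose measured when the call began; what a row does not reach only later rows make up. A row lasts 1/12 s, in which the tool goes at most 41.7 mm and 7.16 degrees, less where a joint would pass 70% of its speed; a pose out of reach is approached as far as the arm can. A call with a gripper value outside its range is refused whole. The fingers move at their own pace and stop on an object; "force" is the grip in N (left out, the last holds). Time passes only in rows, so rows that repeat a pose let the fingers close. It gives the time, the measured TCP pose, the force and the opening at its end, in the units of the state.
- ctrl.get_obs(): the state, without advancing time (a new reading comes with each control period).
- viewer.camera(name): name is "side" or "top" or "wrist"; returns (picture, depth): 420x560x3 uint8, blue, green, red; 420x560 float32, m along the optical axis (not along the pixel's ray), 0 where there is no reading.
- viewer.camera_info(name): a dict with "fx", "fy", "cx", "cy" (pixels), "D" ([k1, k2, p1, p2, k3] as OpenCV has them; the pictures are not rectified), "R" (3x3) and "t" (3): a world point X has camera coordinates R X + t. Camera axes: x right, y down, z forward; pixel columns grow to the right and rows downward; lengths in m; the calibration is good to about 2 mm. A picture is of the moment at which its call begins: read the wrist's pose just before it. camera_info takes no time and is no camera call; for the wrist camera it gives the pose at the moment of the call.
- ticket.hand_in(): hands the job in, once; it reports no verdict.
Trained networks look in the newest picture that a camera, given by its name, has taken for a name from the list of things; names that differ only in an ending like _2 or _b are one class to them, and where a whole thing is asked for, a point or a joint stands for the part that bears it (a point fixed in the world has none). Each returns a list of dicts, best first, with "confidence" (0 to 1); they miss things now and then, are a little off and sometimes report something else, mostly with a low value. They report only what shows in the picture. A call takes as long as a camera call. They do not tell look-alikes from the thing itself.
- nets.silhouettes(camera, thing): "region" (420x560 bool, what is visible of it) and "extent" ([left, top, right, bottom] in pixels, round what is visible of it).
The state is a dict: "time_s": time; "qpos": joint angles; "joint_vel": joint speeds; "tau": joint torques, N m; "ee_pos": TCP position; "eef_rot": TCP orientation; "force": force on the tool from outside, world axes, zero at the start; "moment": the same for the moment, N m; "grip_width": finger opening in m.
Only numpy, scipy, OpenCV 4.12 (cv2) and the standard library are available. Lean on these libraries where they do the work, as an engineer would, in place of code of your own. Each camera call takes 0.05 s, during which the arm holds its last target. There are 200 camera calls.

TASK

Load the white spotting tile that lies on the reader's sprung bed: with the fingertips press it down hard and, keeping it pressed down, push it along the channel under the steel crossbar and its leaf spring until it is fully home against the reader's head; then let go and move clear. Only press and push the tile, never lift it or tip it up, and leave the bottles and other things around it where they stand.

Things in the scene. Friction and masses are not known exactly. Their poses are not given: they have to be found in the camera images.
- reader: Tile reader fixed to the bench, 300 x 112 mm, reaching from x = -130 to +170 mm. Origin on the bench surface; +x is the direction in which the tile is pushed in, z up. Two aluminium side rails (inner faces at y = +-42 mm, 10 mm wide, top at z = 27 mm) bound the channel, x = -128 to +95 mm. The tile is home with its origin at x = 30 mm. Position and yaw vary
- crossbar (a point): Middle of the underside of the fixed steel crossbar over the channel, at x = 40, z = 25 mm of the reader. The bar is 8 mm thick (x = 36 to 44 mm), its top at z = 33 mm. A steel leaf spring, 36 mm wide and 38 mm long, slopes down from it towards +x
- stop_face (a point): Middle of the face of the reader's grey head that stops the tile: at x = 95, z = 21 mm of the reader. The head is 75 mm long and 112 mm wide, its top at z = 46 mm. The tile is home when its front edge touches this face
- tile: White plastic spotting tile, 130 (x) x 80 (y) x 8 mm, about 0.15 kg, in the channel on the sprung bed. Origin at the centre of its underside, +x the same way as the reader's. 12 flat ringed wells on its front half. A raised rib (x = -11 to -3 mm, 64 mm wide, 10 mm high) crosses it. It starts with its front edge 9 to 33 mm before the crossbar, its underside at z = 21 mm
- thumb_spot (a point): Point on the tile's top in the bare thumb area behind the rib (tile x = -65 to -11 mm), on the centre line, 21 mm behind the rib's back face. Fingertips pressed down in this area can also push +x against the rib. Axes as the tile's
- bed (a joint): Sinking of the sprung aluminium bed under the tile (80 mm wide, x = -128 to +94 mm of the reader), m: 0 = up, 0.006 = fully down. About 6 N on the tile starts it, about 9 N brings it fully down; let go, it springs up. Up, the tile's top is at z = 29 mm, 4 mm too high for the crossbar; fully down it is at 23 mm and passes with 2 mm to spare
- leaf (a joint): Lift of the leaf spring about its hinge at the crossbar, rad: 0 = at rest, its tip about 20 mm above the bench; 0.08 or more with the tile under it. It presses the tile down with about 3 to 5 N and drags on it
- dropper0: Amber dropper bottle, 24 mm across, 62 mm tall, standing beside the reader, not to be disturbed. Origin at the centre of its foot
- dropper1: Green dropper bottle, 24 mm across, 62 mm tall, standing beside the reader, not to be disturbed. Origin at the centre of its foot
- dropper2: Amber dropper bottle, 24 mm across, 62 mm tall, standing beside the reader, not to be disturbed. Origin at the centre of its foot
- jar: White jar, 48 mm across, 50 mm tall, standing beside the reader, not to be disturbed. Origin at the centre of its foot
- cup: White open cup, 52 mm across, 50 mm tall, standing beside the reader, not to be disturbed. Origin at the centre of its foot
- swabbox: White paper-covered box, 90 x 50 x 35 mm, lying beside the reader, not to be disturbed. Origin at the centre of its underside
Mind the look-alikes: they are no part of the job. There is more than one size of the tile; the one meant has the size given above.

How it is judged:
On the way, in this order (a step that is already met when the one before it is completed fails the run):
1. the tile is pressed down by the fingers while its front edge is still before the crossbar (value of joint bed above 0.003 m and contact force between the fingers and tile above 3 N and x of tile in the frame of reader below -0.022 m), for 0.05 s.
2. the tile's front has passed under the crossbar and lifted the leaf spring (value of joint leaf above 0.04 rad and x of tile in the frame of reader above 0 m), for 0.05 s.
At the end, for the whole second after the job is handed in: The tile lies flat and still in the channel under the crossbar, within 4 mm of the head's face, with the leaf spring lifted and resting on it (x of tile in the frame of reader between 0.026 and 0.033 m and z of tile in the frame of reader below 0.02 m and angle between tile's own z axis and vertical below 0.05 rad and value of joint leaf above 0.05 rad and linear speed of tile below 0.01 m/s); the robot touches nothing.
It fails at once if the tile is lifted more than 10 mm off the bed (height (world z) of tile above 0.031 m).
It fails at once if the tile is tipped up (angle between tile's own z axis and vertical above 0.2 rad).
It fails at once if a bottle, the jar, the cup or the box is moved more than 25 mm (distance of any of dropper0, dropper1, dropper2, jar, cup, swabbox from where it was at the start of the episode above 0.025 m).
It also fails if it takes over 45 s, if anything falls off the work surface, if the arm or the gripper's body presses on something with over 40 N, if the wrist force passes 120 N, or if a joint passes its speed limit or range.

## Working session

There is one attempt and no reset: what is moved stays moved. The work goes in short steps, Python scripts to look and compute and a tool call to move; the robot and the scene stay as the last step left them, time stands still between calls to the robot, and variables do not carry over. Pictures are saved under pics/ and viewed, about 8 in all and at most 12, crops included, and the job is handed in when it is done.

Besides the shell and the picture viewer there is one more tool, called after "Request:" by a JSON object that holds its "name" and its "arguments", one argument or row to a line. carry_out: Moves the arm, as the interface text tells. Its arguments: {"type":"object","properties":{"commands":{"type":"array","items":{"type":"number"}},"force":{"type":"number"}},"required":["commands"]}

```bash
mkdir -p pics; ls; cat > h.py <<'E'
import numpy as np, cv2
from station import ctrl, viewer, ticket, nets
def world(cam,px,depth=None,z=None,info=None):
    """pixels -> world, by depth (list) or plane height z"""
    i=info or viewer.camera_info(cam); K=np.array([[i['fx'],0,i['cx']],[0,i['fy'],i['cy']],[0,0,1.]])
    n=cv2.undistortPoints(np.array(px,float).reshape(-1,1,2),K,np.array(i['D'],float)).reshape(-1,2)
    r=np.c_[n,np.ones(len(n))]; R=np.array(i['R']); t=np.array(i['t'])
    c=-R.T@t; d=r@R
    s=np.asarray(depth).reshape(-1,1) if depth is not None else ((z-c[2])/d[:,2])[:,None]
    return c+d*s
E
python3 - <<'E'
from h import *
for c in("top","side"):
    p,d=viewer.camera(c); cv2.imwrite(f"pics/{c}0.png",p)
    for n in("tile","reader"):
        for s in nets.silhouettes(c,n)[:4]:
            m=s["region"]&(d>0); v,u=np.nonzero(m)
            w=world(c,np.c_[u,v],d[m]); r=cv2.minAreaRect(w[:,:2].astype(np.float32)*1000)
            print(c,n,round(s["confidence"],2),s["extent"],"med",np.median(w,0).round(3),"rect",r)
print(ctrl.get_obs())
E
```

```text
pics
top tile 0.97 [223.2, 174.6, 268.5, 239.0] med [0.549 0.065 0.028] rect ((552.584716796875, 66.99797821044922), (83.56881713867188, 133.26979064941406), 77.23200988769531)
top tile 0.59 [268.8, 259.8, 352.7, 351.5] med [ 0.335 -0.084  0.011] rect ((336.11285400390625, -84.63323974609375), (180.8389434814453, 111.68680572509766), 28.106130599975586)
top tile 0.56 [201.7, 277.6, 233.7, 323.6] med [0.35  0.124 0.005] rect ((350.7565002441406, 124.13082122802734), (89.4633560180664, 57.086055755615234), 18.791364669799805)
top reader 0.91 [215.2, 101.9, 294.7, 242.4] med [0.675 0.034 0.027] rect ((635.30517578125, 47.98897171020508), (114.67727661132812, 316.1911315917969), 76.97632598876953)
side tile 0.88 [290.7, 319.8, 362.4, 368.9] med [0.347 0.127 0.005] rect ((351.00860595703125, 123.77781677246094), (92.64602661132812, 62.374046325683594), 20.63106346130371)
side tile 0.73 [352.0, 240.1, 465.5, 305.4] med [ 0.335 -0.074  0.011] rect ((301.9793701171875, -18.945541381835938), (186.574462890625, 293.9993896484375), 27.59002113342285)
side tile 0.59 [214.6, 219.5, 299.6, 280.0] 
[... 257 characters left out ...]
896484, 322.98602294921875), 77.51753997802734)
{'time_s': 0.3, 'qpos': array([-1.35262647e+00,  3.00096521e-01,  1.52119949e+00,  8.85787089e-06,
        1.32070573e+00, -6.65827097e-02]), 'joint_vel': array([-0.00238556, -0.00125934, -0.00057138, -0.00040897,  0.00037053,
        0.00031109]), 'tau': array([-1.04929466e-03, -5.31158817e+01, -3.52475703e+01,  7.07596075e-02,
        2.26143538e-02, -5.26452754e-05]), 'ee_pos': array([ 0.15449326, -0.52775366,  0.20525329]), 'eef_rot': array([-3.14155687e+00,  4.07608704e-04, -1.28604595e+00]), 'force': array([-0.27742531,  0.70493905, -0.20436862]), 'moment': array([-0.00638575, -0.02297885, -0.04334992]), 'grip_width': 0.09387153330808622}
```

```bash
python3 - <<'E'
import cv2
p=cv2.imread("pics/top0.png"); cv2.imwrite("pics/topc.png",cv2.resize(p[70:370,140:400],None,fx=2.3,fy=2,interpolation=cv2.INTER_CUBIC)[:600])
E
```

```text
(no output)
```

View pics/top0.png

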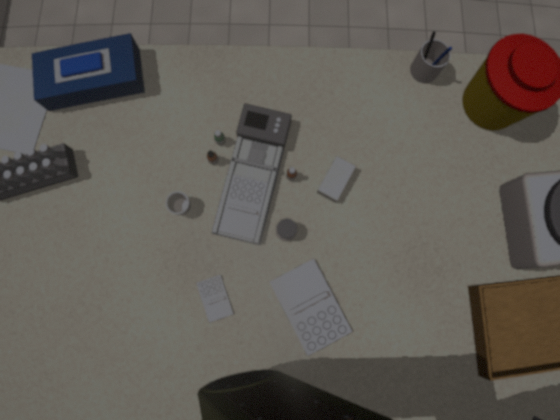

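View pics/side0.png

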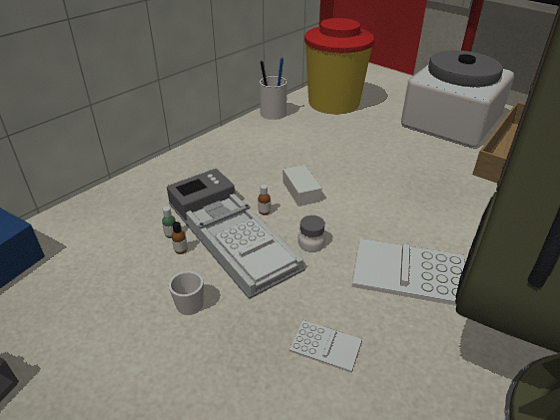

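The top view shows the reader at about (250,175) px, its head at the top. The tile is in the channel at (245,205), rib behind the wells, pushed towards +x with a reader yaw of about -13°. Two look-alike tiles lie outside it. The tile measures 133 x 83 mm at z = 28 mm, which agrees with the task. I'll move above the thumb area with the fingers shut.

Request:
{"name": "carry_out", "arguments": {
  "commands": [1,36,60,0,0,0,-0.51,1,36,60,0,0,0,-0.51,1,36,60,0,0,0,-0.51,1,36,60,0,0,0,-0.51,1,36,60,0,0,0,-0.51,1,36,60,0,0,0,-0.51,1,36,60,0,0,0,-0.51,1,36,60,0,0,0,-0.51,1,36,60,0,0,0,-0.51,1,36,60,0,0,0,-0.51,1,36,60,0,0,0,-0.51,1,36,60,0,0,0,-0.51],
  "force": 20
}}

```text
time_s: 1.3
ee_pos: [0.4093, -0.1022, 0.2056]
eef_rot: [-3.141, 0.0, -1.796]
force: [-0.1, -1.4, 0.1]
grip_width: 0.0172
```

Request:
{"name": "carry_out", "arguments": {
  "commands": [1,10.6,17.7,-3,0,0,0,1,10.6,17.7,-3,0,0,0,1,10.6,17.7,-3,0,0,0,1,10.6,17.7,-3,0,0,0,1,10.6,17.7,-3,0,0,0,1,10.6,17.7,-3,0,0,0,1,10.6,17.7,-3,0,0,0,1,10.6,17.7,-3,0,0,0]
}}

```text
time_s: 1.97
ee_pos: [0.5151, 0.0746, 0.1755]
eef_rot: [-3.141, -0.0, -1.796]
force: [-0.2, 0.3, -0.1]
grip_width: 0.0006
```

```bash
python3 - <<'E'
from h import *
o=ctrl.get_obs(); print(o["time_s"],o["ee_pos"],o["eef_rot"],o["force"],o["grip_width"])
i=viewer.camera_info("wrist")
p,d=viewer.camera("wrist"); cv2.imwrite("pics/w1.png",p)
for n in("tile","reader"):
    for s in nets.silhouettes("wrist",n)[:2]:
        m=s["region"]&(d>0); v,u=np.nonzero(m)
        w=world("wrist",np.c_[u,v],d[m],info=i); 
        if n=="tile": w=w[(w[:,2]>.022)&(w[:,2]<.034)]
        print(n,round(s["confidence"],2),s["extent"],"med",np.median(w,0).round(4),"rect",cv2.minAreaRect(w[:,:2].astype(np.float32)*1000))
E
```

```text
1.9667 [0.51505399 0.07455696 0.17547559] [-3.14131296e+00 -4.98112150e-05 -1.79551574e+00] [-0.18168269  0.25257553 -0.10049717] 0.0006144586583471693
tile 0.9 [272.2, 350.4, 282.8, 382.9] med [nan nan nan] rect ((0.0, 0.0), (0.0, 0.0), 0.0)
tile 0.9 [384.4, 228.0, 535.4, 396.7] med [ 0.363  -0.1113  0.0237] rect ((345.4530334472656, -82.82750701904297), (12.758575439453125, 88.087158203125), 31.54660415649414)
reader 0.63 [216.9, 1.6, 338.3, 238.3] med [0.6357 0.0456 0.025 ] rect ((582.4214477539062, 58.199195861816406), (113.98519134521484, 219.71546936035156), 77.47272491455078)
  return _methods._mean(a, axis=axis, dtype=dtype,
  ret = um.true_divide(
```

View pics/w1.png

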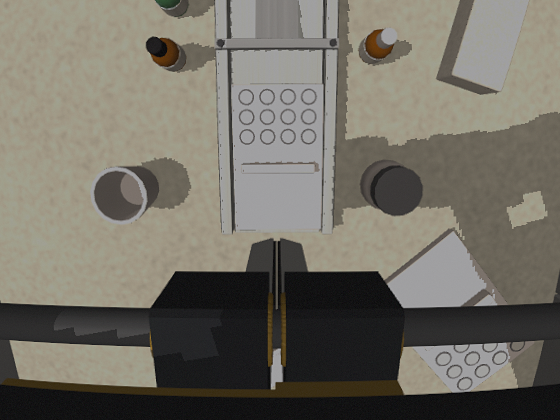

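The wrist view shows the channel vertical at columns 218–338. The crossbar is at row 43, the tile's front edge at about row 84, the rib at rows 163–173 and columns 241–318, and the tile's rear at about row 231.

```bash
python3 - <<'E'
from h import *
p,d=viewer.camera("wrist")
T=lambda px,z: world("wrist",px,z=z)
yaw=-.225; e=np.array([np.cos(yaw),np.sin(yaw)])
tcp=ctrl.get_obs()["ee_pos"]
for n,px,z in [("front",[(238,84),(317,84)],.029),("rib back",[(241,173),(318,173)],.029),("rear",[(234,231),(324,231)],.029),
  ("bar back",[(222,48),(336,47)],.033),("rail inner",[(233,120),(326,120)],.027),("rail outer near",[(222,233),(336,233)],.027),("rail outer far",[(218,60),(338,60)],.027)]:
    w=T(px,z); m=w.mean(0)[:2]; q=(w[1]-w[0])[:2]; r=m-tcp[:2]
    print(n,w[:,:2].round(4).tolist(),"along",(r@e).round(4),"lat(left+)",(-r[0]*e[1]+r[1]*e[0]).round(4),"width",np.linalg.norm(q).round(4),"yaw",(np.arctan2(q[1],q[0])+np.pi/2).round(3))
print("depth tile z",world("wrist",[(280,200)],[d[200,280]]))
g=cv2.cvtColor(p,cv2.COLOR_BGR2GRAY); print(g[75:90,280],g[155:180,280],g[222:240,262]); print(g[110,225:245],g[110,312:335])
E
```

```text
front [[0.6221, 0.082], [0.6069, 0.0159]] along 0.1023 lat(left+) -0.002 width 0.0679 yaw -0.226
rib back [[0.5468, 0.0981], [0.5313, 0.0308]] along 0.0253 lat(left+) -0.0038 width 0.0691 yaw -0.226
rear [[0.4958, 0.1177], [0.4771, 0.0361]] along -0.0287 lat(left+) -0.0033 width 0.0837 yaw -0.226
bar back [[0.6534, 0.0878], [0.6327, -0.0055]] along 0.1319 lat(left+) -0.0033 width 0.0956 yaw -0.217
rail inner [[0.5937, 0.0939], [0.5754, 0.0142]] along 0.072 lat(left+) -0.0038 width 0.0817 yaw -0.226
rail outer near [[0.4959, 0.1296], [0.472, 0.0254]] along -0.0313 lat(left+) -0.0033 width 0.1069 yaw -0.226
rail outer far [[0.6459, 0.0941], [0.6228, -0.0062]] along 0.1228 lat(left+) -0.0025 width 0.1029 yaw -0.226
depth tile z [[0.51493629 0.06948472 0.02929504]]
[158 159 159 160 160 160 158 160 161 138 156 161 160 159 159] [158 160 160 160 161 160 154 120  93  99 164 160 160 160 160 160 160 156
 151 161 159 159 159 160 161] [160 160 160 159 159 160 162 148 133 159 151 140 148 149 152 156 157 158]
[160 164 118  66  55  67 152 148 157 159 160 160 159 158 159 162 149 134
 109 106] [152 163 160 159 159 160 160 160 161 155  99  85 148 162 159 160 160 159
 158 158 160 164 119]
```

The measurements agree: tile length 131 mm, front edge 30 mm before the bar, rib back face 54 mm ahead of the rear edge, lateral offset -3.5 mm. That puts the tile at about x = -59 mm and the push at about 89 mm. Next I descend.

Request:
{"name": "carry_out", "arguments": {
  "commands": [1,0.7,-0.5,-3.5,0,0,0,1,0.7,-0.5,-7,0,0,0,1,0.7,-0.5,-10,0,0,0,1,0.7,-0.5,-12.5,0,0,0,1,0.7,-0.5,-13.8,0,0,0,1,0.7,-0.5,-14.2,0,0,0,1,0.7,-0.5,-14.2,0,0,0],
  "force": 40
}}

```text
time_s: 2.75
ee_pos: [0.5219, 0.0682, 0.0339]
eef_rot: [-3.141, 0.0, -1.799]
force: [-0.2, 0.5, -0.9]
grip_width: 0.0004
```

Request:
{"name": "carry_out", "arguments": {
  "commands": [1,0,0,-0.3,0,0,0,1,0,0,-0.6,0,0,0,1,0,0,-0.9,0,0,0,1,0,0,-1.0,0,0,0,1,0,0,-1.0,0,0,0]
}}

```text
time_s: 3.17
ee_pos: [0.5227, 0.068, 0.025]
eef_rot: [-3.139, 0.0, -1.798]
force: [-2.1, -1.7, 8.2]
grip_width: 0.0006
```

Request:
{"name": "carry_out", "arguments": {
  "commands": [1,0,0,-0.2,0,0,0,1,0,0,-0.3,0,0,0,1,0,0,-0.3,0,0,0,1,0,0,-0.3,0,0,0]
}}

```text
time_s: 3.5
ee_pos: [0.5236, 0.0679, 0.0234]
eef_rot: [-3.136, 0.001, -1.799]
force: [-0.9, -0.8, 9.2]
grip_width: 0.0005
```

Request:
{"name": "carry_out", "arguments": {
  "commands": [1,0,0,-0.2,0,0,0,1,0,0,-0.4,0,0,0,1,0,0,-0.4,0,0,0,1,0,0,-0.4,0,0,0]
}}

```text
time_s: 3.83
ee_pos: [0.5253, 0.0681, 0.0229]
eef_rot: [-3.132, 0.003, -1.798]
force: [-8.9, -0.4, 32.9]
grip_width: 0.0006
```

Request:
{"name": "carry_out", "arguments": {
  "commands": [1,0.2,-0.05,-0.3,0,0,0,1,0.6,-0.14,-0.3,0,0,0,1,1.0,-0.23,-0.3,0,0,0,1,1.4,-0.32,-0.3,0,0,0,1,1.8,-0.41,-0.3,0,0,0,1,2.2,-0.5,-0.3,0,0,0,1,2.6,-0.6,-0.3,0,0,0,1,3.0,-0.69,-0.3,0,0,0,1,3.4,-0.78,-0.3,0,0,0]
}}

```text
time_s: 4.58
ee_pos: [0.5612, 0.0606, 0.0231]
eef_rot: [-3.127, 0.004, -1.798]
force: [-6.9, 1.9, 24.8]
grip_width: 0.0002
```

```bash
python3 - <<'E'
from h import *
p,d=viewer.camera("wrist"); cv2.imwrite("pics/w2.png",p); o=ctrl.get_obs(); print(o["time_s"],o["ee_pos"],o["force"])
E
```

```text
4.6333 [0.56176622 0.06040924 0.02309518] [-4.13497243  1.9651156  22.84885033]
```

View pics/w2.png

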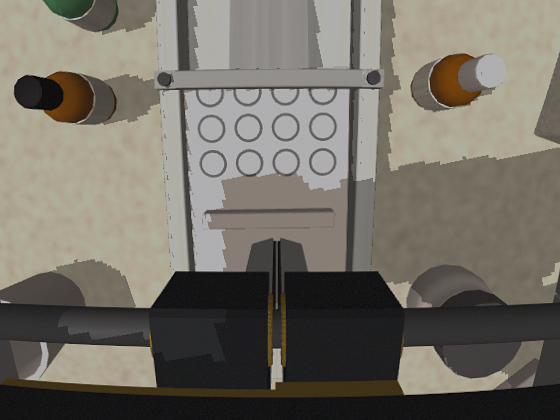

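The tile is under the bar: its first well row is at the bar's back edge (row 95), and the bottles are clear. I'll keep pushing.

Request:
{"name": "carry_out", "arguments": {
  "commands": [1,0.3,-0.07,-0.35,0,0,0,1,0.7,-0.16,-0.35,0,0,0,1,1.1,-0.25,-0.35,0,0,0,1,1.5,-0.34,-0.35,0,0,0,1,1.9,-0.44,-0.35,0,0,0,1,2.3,-0.53,-0.35,0,0,0,1,2.7,-0.62,-0.35,0,0,0,1,3.1,-0.71,-0.35,0,0,0,1,3.5,-0.8,-0.35,0,0,0,1,3.9,-0.9,-0.35,0,0,0,1,4.3,-0.99,-0.35,0,0,0]
}}

```text
time_s: 5.55
ee_pos: [0.6062, 0.0508, 0.0231]
eef_rot: [-3.123, 0.006, -1.798]
force: [-9.7, 1.7, 26.3]
grip_width: 0.0004
```

```bash
python3 - <<'E'
from h import *
p,d=viewer.camera("wrist"); cv2.imwrite("pics/w3.png",p); o=ctrl.get_obs(); print(o["time_s"],o["ee_pos"],o["force"])
E
```

```text
5.6 [0.60683613 0.05071059 0.02308891] [-5.82416665  1.91960144 24.92631367]
```

View pics/w3.png

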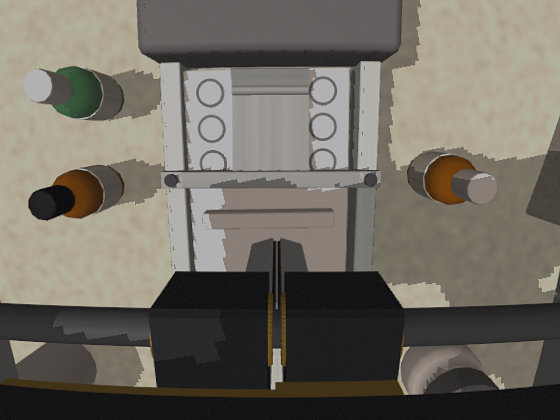

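The tile is nearly home: its front is at about row 68, close under the head's edge. I'll push on until the force builds.

Request:
{"name": "carry_out", "arguments": {
  "commands": [1,0.3,-0.07,-0.3,0,0,0,1,0.6,-0.14,-0.3,0,0,0,1,0.9,-0.21,-0.3,0,0,0,1,1.1,-0.25,-0.3,0,0,0,1,1.1,-0.25,-0.3,0,0,0]
}}

```text
time_s: 6.02
ee_pos: [0.6168, 0.0491, 0.0231]
eef_rot: [-3.125, 0.006, -1.798]
force: [-25.5, 4.7, 35.2]
grip_width: 0.0009
```

Request:
{"name": "carry_out", "arguments": {
  "commands": [1,0.3,-0.07,-0.2,0,0,0,1,0.6,-0.14,-0.2,0,0,0,1,0.8,-0.18,-0.2,0,0,0,1,0.8,-0.18,-0.2,0,0,0]
}}

```text
time_s: 6.35
ee_pos: [0.6174, 0.0494, 0.023]
eef_rot: [3.138, 0.004, -1.797]
force: [-73.7, 11.0, 61.2]
grip_width: 0.0005
```

```bash
python3 - <<'E'
from h import *
p,d=viewer.camera("wrist"); cv2.imwrite("pics/w4.png",p); o=ctrl.get_obs(); print(o["time_s"],o["ee_pos"],o["force"])
E
```

```text
6.4 [0.617372   0.04940917 0.02297471] [-72.34962961   9.90676703  60.94529219]
```

View pics/w4.png

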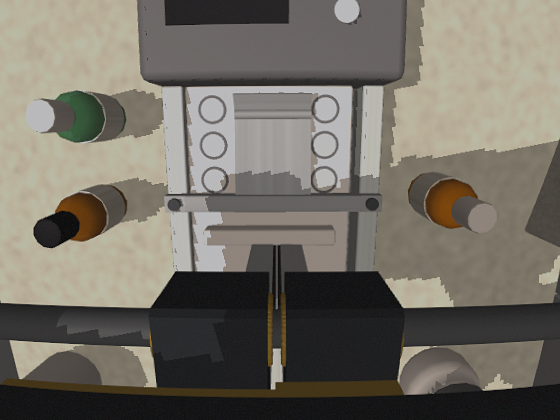

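73 N of push with no more travel, so the tile is home against the head. I'll take off the force, then lift straight up.

Request:
{"name": "carry_out", "arguments": {
  "commands": [1,0,0,0,0,0,0,1,0,0,0,0,0,0,1,0,0,0.2,0,0,0,1,-0.1,0,0.6,0,0,0,1,-0.2,0.05,1.2,0,0,0,1,-0.4,0.1,3,0,0,0,1,-1,0.2,6,0,0,0,1,-3,0.7,9,0,0,0,1,-6,1.4,12,0,0,0,1,-6,1.4,12,0,0,0,1,-6,1.4,12,0,0,0]
}}

```text
time_s: 7.32
ee_pos: [0.5577, 0.0637, 0.1457]
eef_rot: [-3.14, 0.005, -1.797]
force: [-0.4, -0.4, 0.0]
grip_width: 0.001
```

```bash
python3 - <<'E'
from h import *
o=ctrl.get_obs(); print(o["time_s"],o["ee_pos"],o["force"])
p,d=viewer.camera("wrist"); cv2.imwrite("pics/w5.png",p)
E
```

```text
7.3167 [0.55774744 0.0636678  0.1457173 ] [-0.40688711 -0.381051    0.0128918 ]
```

View pics/w5.png

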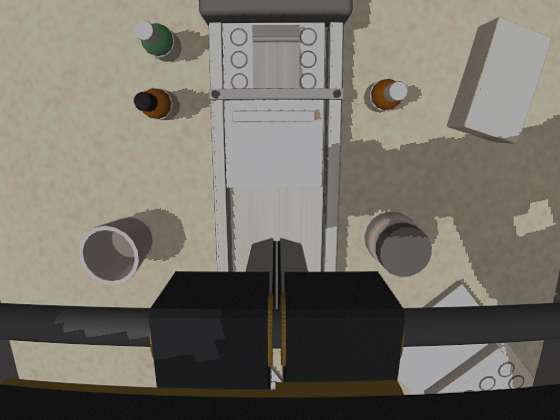

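```bash
python3 - <<'E'
from h import *
p,d=viewer.camera("wrist"); T=lambda c,z: world("wrist",c,z=z)[0]
g=cv2.cvtColor(p,cv2.COLOR_BGR2GRAY).astype(int); print(g[94:112,240],g[116:128,270],g[180:192,270])
e=np.array([np.cos(-.226),np.sin(-.226)])
for z in(.023,.025): print(z,[round(float((T((278,98),.033)-T((278,r),zz))[:2]@e),4) for r,zz in((186,z),(123,z))],"expect .071,.017")
for r in(130,150,170,182): print(r,world("wrist",[(c,r) for c in(240,310)],[d[r,240],d[r,310]])[:,2].round(4))
E
```

```text
[139 139 137 141 112  87 174 168 168 168 169 167 167 168 168 170 160 159] [167 168 168 169 130 161 169 167 168 168 168 168] [168 168 168 168 168 168 167 165 167 165 167 167]
0.023 [0.0697, 0.0187] expect .071,.017
0.025 [0.0694, 0.0187] expect .071,.017
130 [0.0222 0.0233]
150 [0.0235 0.0218]
170 [0.0225 0.0223]
182 [0.0228 0.3212]
```

```bash
python3 -c "
from h import *
print(ticket.hand_in())"
```

```text
the job is handed in; nothing more can be done
None
```

I pressed the tile fully down with the shut fingertips (about 33 N) and pushed it along the channel under the crossbar and leaf spring. It stopped against the head: at about 73 N of push it moved no further. I then took the force off, lifted straight up and moved clear, and handed the job in after about 7.4 s of the 45 s.

**Position:** the tile's rear edge measured 69.7 mm behind the crossbar, against 71 mm expected. The rib's back face measured 18.7 mm behind it, against 17 mm. The two differ from home by about 1.5 mm in opposite directions, which is within the error of reading edges off the picture.

**Height and tilt:** most depth readings put the tile's top flat at 22–23.5 mm, so it stayed down. One pixel near the rear edge read 321 mm, and I took it as a stray reading.

**Surroundings:** in the last picture the leaf lies over the tile. The bottles, jar, cup and box looked undisturbed there, though I did not measure their positions. The force on the tool was about zero.

I did not measure the leaf's lift angle directly. The hand-in reported no verdict.

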